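Hang the peg bin on the louvred bench panel

TASK

Hang the small grey bin that has a hooked lip on the louvred panel, in the one empty place between or beside the two bins already hanging there: lift it over the top edge of the panel and set it down so that the lip sits fully down on the edge and the bin hangs by itself, upright (a slight droop is normal), square to the panel and roughly in the middle of its place. Keep it upright on the way so that the tuning pegs do not spill, and leave the similar tray without a lip where it stands.

Things in the scene. Friction and masses are not known exactly. Their poses are not given: they have to be found in the camera images.
- bin_center (a point): Loose bin to hang: grey plastic, open top, 0.22 kg, 100 mm long (x), 56 wide (y), 80 high, low 48 mm front wall at its -x end, tuning pegs inside, a hooked lip along the top of its back (+x) wall. Stands on the table, turned up to 18 degrees from the world's axes. Point: centre of the box without lip, 40 mm above its underside; z up. Grip it across its width from above.
- bin_lip (a point): Underside of the bin's lip, middle of its channel: 62 mm to +x of bin_center, 40 mm above it, same axes. The channel opens straight down: 24 mm wide (x), between the back wall and a flange 3 mm thick whose lower edge is 22 mm below this point. The lip slides down freely only while the bin is level.
- free_place (a point): Middle of the empty place on the panel's top edge, where bin_lip belongs. Panel: fixed upright grey sheet, 400 mm long (y), 5 thick (x), edge 160 mm above the table. Bins hang on its front (-x, robot side); z up. Three places 115 mm apart: two hold fixed bins like the loose one; the empty one has a brass card holder low down. Panel spot, turn (to 11 degrees) and empty place vary.
- tray_center (a point): Bystander: a loose grey tray of the same 100 x 56 x 80 mm size, but without a lip and with a full-height front wall. Point: its centre, 40 mm above its underside; axes as for the bin. Bin and tray stand on the robot's right, in either order.
Not all that is in view belongs to the job. What is shaped like the part that bears bin_center but purple is not meant.

How it is judged:
On the way:
1. the bin's lip is carried above the panel's edge at the empty place (z of bin_lip in the frame of free_place above 0.012 m and horizontal distance between bin_lip and free_place below 0.05 m), for 0.05 s.
At the end, for the whole second after the job is handed in: The bin hangs by its lip over the panel's top edge in the empty place, released: bin_lip within 20 mm of free_place along the edge, within 15 mm across it and within 8 mm in height, the bin within 20 degrees of upright and within 11 degrees of square to the panel (x of bin_lip in the frame of free_place between -0.015 and 0.015 m and y of bin_lip in the frame of free_place between -0.02 and 0.02 m and z of bin_lip in the frame of free_place between -0.008 and 0.008 m and angle between bin_center's own z axis and vertical below 0.35 rad and angle between the y axis of bin_lip and the y axis of free_place, either way round below 0.2 rad); the robot touches nothing.
It fails at once if the bin is tipped by more than 35 degrees (angle between bin_center's own z axis and vertical above 0.61 rad).
It fails at once if the tray without a lip is moved by more than 30 mm (distance of tray_center from where it was at the start of the episode above 0.03 m).
It also fails if it takes over 35 s, if anything falls off the work surface, if the arm or the gripper's body presses on something with over 40 N, if the wrist force passes 120 N, or if a joint passes its speed limit or range.

ROBOT

A 6-joint arm with a two-finger parallel gripper is mounted at the origin on the work surface. World frame = base frame: x ahead of the robot, y to its left, z up, the work surface at z = 0. Lengths are in m, angles in rad, forces in N, time in s.
With the tool pointing down it reaches from about 0.225 to 0.875 m from the base axis. Payload 3.4 kg.
Tool frame: the origin (TCP) lies between the finger pads; the fingertips stand 8 mm ahead of it and the grasp point (between the pads) lies 11 mm behind it; z points along the fingers, y is the line along which they close (so a half turn about z gives the same grasp; the last joint's range is limited). The gripper opens to 85 mm and grips with 20 to 120 N. Pads are 22 mm wide; open, the fingers measure 114 mm over their backs; the gripper's body (76 mm by 85 mm) begins 54 mm behind the grasp point. The pads swing forward as they close: fully open they stand 13 mm farther back than shut.
Start: joints at [1.146, 0.276, 1.505, -0, 1.361, -0.121], TCP at [0.172, 0.549, 0.239] pointing down, gripper open.
Joint ranges: [-2.89, 2.89], [-0.75, 2.08], [0.22, 2.7], [-1.18, 4.32], [0.11, 2.71], [-2.7, 2.7]. Speed limits (rad/s): [2.57, 2.57, 3.14, 3.14, 3.14, 3.14].

INTERFACE

Orientations are given as a unit quaternion [w, x, y, z].
In Python, from rig import manip, optics, finder gives the robot as it stands.
- The arm moves only by the tool servo_tool, never from a script. Its argument "increments" is a list of rows, each a list of 7 numbers: the shift along the tool's x, y, z in cm, then the turn, a rotation vector about the tool's x, y, z in degrees, then the closure, from -1 (fully open) to 1 (shut). In form: [[x, y, z, rx, ry, rz, gripper], ...]. A call has exactly 5 rows; each row shifts and turns the commanded pose from where the row before left it, along the tool's axes as they then stand; what a row does not reach is not made up. A row lasts 1/10 s, in which the tool goes at most 50 mm and 8.59 degrees, less where a joint would pass 70% of its speed; a pose out of reach is approached as far as the arm can. A call is refused whole if a number of a shift passes 5 or a number of a turn 8.59, either way. A call with a gripper value outside its range is refused whole. The fingers move at their own pace and stop on an object; "squeeze" is the grip in N (left out, the last holds). Time passes only in rows, so rows that do not move let the fingers close, or fill a call up. It gives the time, the measured TCP pose, the force, the opening and the grip force at its end, in the units of the state.
- manip.get_state(): the state, without advancing time (a new reading comes with each control period).
- optics.get_image(name): name is "scene" or "side" or "wrist"; returns the picture (480x640x3 uint8, red, green, blue); there is no depth.
- optics.get_calibration(name): a dict with "fov_y" (degrees; the focal length in pixels is half the picture's height over the tangent of half this angle, whatever the lens; pixels are square), "cx", "cy" (the principal point, pixels), "dist_coeffs" ([k1, k2, p1, p2, k3] as OpenCV has them; the pictures are not rectified), "world_to_cam" (4x4, takes a point from world to camera coordinates). Camera axes: x right, y down, z forward; pixel columns grow to the right and rows downward; lengths in m; the calibration is good to about 2 mm. A picture is of the moment at which its call begins: read the wrist's pose just before it. get_calibration takes no time and is no camera call; for the wrist camera it gives the pose at the moment of the call.
- manip.sign_off(): hands the job in; it is judged then, once.
Trained networks look in the newest picture that a camera, given by its name, has taken for a name from the list of things; names that differ only in an ending like _2 or _b are one class to them, and where a whole thing is asked for, a point or a joint stands for the part that bears it (a point fixed in the world has none). Each returns a list of dicts, best first, with "p" (0 to 1); they miss things now and then, are a little off and sometimes report something else, mostly with a low value. They report only what shows in the picture. A call takes as long as a camera call. They do not tell look-alikes from the thing itself.
- finder.silhouettes(label, camera): "region" (480x640 bool, what is visible of it) and "box" ([centre column, centre row, width, height] in pixels, round what is visible of it).
- finder.tip_of(label, camera): "at" ([column, row] in pixels: a listed point, or the origin of a listed thing).
The state is a dict: "clock": time; "qpos": joint angles; "qd": joint speeds; "effort": joint torques, N m; "position": TCP position; "ee_rot": TCP orientation; "contact_force": force on the tool from outside, world axes, zero at the start; "moment": the same for the moment, N m; "width": finger opening in m; "gripper_force": force on a finger pad.
Only numpy, scipy, OpenCV 4.12 (cv2) and the standard library are available. Lean on these libraries where they do the work, as an engineer would, in place of code of your own. Each camera call takes 0.05 s, during which the arm holds its last target. There are 200 camera calls.

## Working session

There is one attempt and no reset: what is moved stays moved. The work goes in short steps, Python scripts to look and compute and a tool call to move; the robot and the scene stay as the last step left them, time stands still between calls to the robot, and variables do not carry over. Pictures are saved under pics/ and viewed, at most 13 in all, crops included, and the job is handed in when it is done.

Besides the shell and the picture viewer there is one more tool, called after "Request:" by a JSON object that holds its "api" and its "payload". servo_tool: Moves the arm, as the interface text tells. Its arguments: {"type":"object","properties":{"increments":{"type":"array","items":{"type":"array","items":{"type":"number"}}},"squeeze":{"type":"number"}},"required":["increments"]}

```bash
mkdir -p pics; cat > h.py <<'E'
import numpy as np, cv2
from rig import manip, optics, finder
from scipy.spatial.transform import Rotation as R
def cal(n):
    c=optics.get_calibration(n); f=240/np.tan(np.radians(c['fov_y'])/2)
    return np.array([[f,0,c['cx']],[0,f,c['cy']],[0,0,1]]),np.array(c['dist_coeffs'],float),np.array(c['world_to_cam'])
def ray(C,px):
    K,d,T=C; u=cv2.undistortPoints(np.array([[px]],float),K,d)[0,0]
    Rm,t=T[:3,:3],T[:3,3]; return -Rm.T@t, Rm.T@np.array([u[0],u[1],1])
def atz(C,px,z):
    o,v=ray(C,px); return o+v*(z-o[2])/v[2]
def tri(obs):
    A=np.zeros((3,3));b=np.zeros(3)
    for C,px in obs:
        o,v=ray(C,px);v=v/np.linalg.norm(v);P=np.eye(3)-np.outer(v,v);A+=P;b+=P@o
    return np.linalg.solve(A,b)
def proj(C,p):
    K,d,T=C; return cv2.projectPoints(np.atleast_2d(p).astype(float),cv2.Rodrigues(T[:3,:3])[0],T[:3,3],K,d)[0][:,0]
def save(n,f):
    im=optics.get_image(n); cv2.imwrite('pics/'+f,im[:,:,::-1]); return im
E
cat > a.py <<'E'
from h import *
np.set_printoptions(precision=3,suppress=True)
for n in ('scene','side'):
    save(n,n+'0.png'); C=cal(n)
    for l,z in (('bin_center',.04),('bin_lip',.08),('free_place',.16),('tray_center',.04)):
        for r in finder.tip_of(l,n)[:4]: print(n,l,round(r['p'],2),np.array(r['at']),atz(C,r['at'],z))
s=manip.get_state();print(s['clock'],s['position'],s['ee_rot'])
E
python3 a.py
```

```text
scene bin_center 0.93 [169.4 197. ] [ 0.28  -0.543  0.04 ]
scene bin_center 0.81 [319.1 221.1] [ 0.301 -0.16   0.04 ]
scene bin_center 0.68 [310.7 276.9] [ 0.474 -0.146  0.04 ]
scene bin_lip 0.97 [313.  286.2] [ 0.532 -0.129  0.08 ]
scene bin_lip 0.83 [183.6 172. ] [ 0.226 -0.519  0.08 ]
scene bin_lip 0.75 [329.3 228.2] [ 0.362 -0.126  0.08 ]
scene tray_center 0.86 [225.5 278.4] [ 0.512 -0.322  0.04 ]
side bin_center 0.85 [273.7 309.9] [ 0.299 -0.151  0.04 ]
side bin_center 0.75 [330.3 278.5] [ 0.465 -0.152  0.04 ]
side bin_center 0.62 [420.7 430.1] [ 0.283 -0.546  0.04 ]
side bin_lip 0.95 [287.3 276.2] [ 0.363 -0.121  0.08 ]
side bin_lip 0.85 [395.2 425.4] [ 0.233 -0.528  0.08 ]
side bin_lip 0.57 [345.5 247.6] [ 0.539 -0.127  0.08 ]
side tray_center 0.69 [401.7 305.7] [ 0.509 -0.325  0.04 ]
0.5 [0.172 0.549 0.239] [-0.     0.151  0.988 -0.   ]
```

View pics/scene0.png

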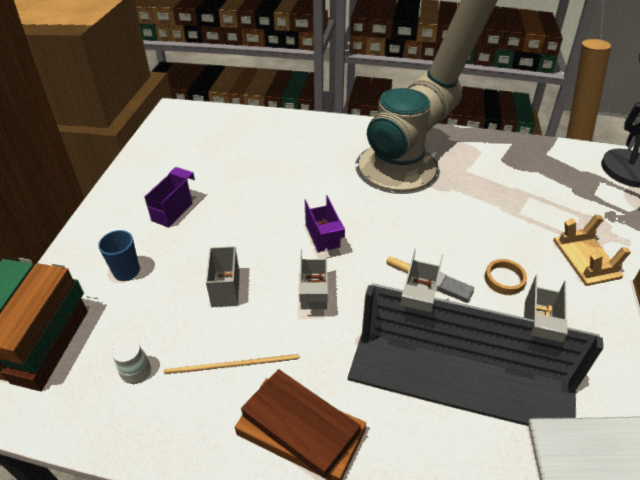

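View pics/side0.png

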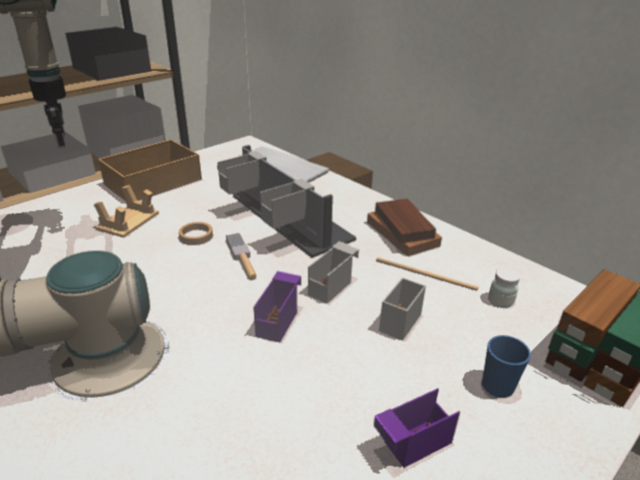

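The scene view shows the grey lipped bin at (312,283), the tray at (223,276) and purple decoys. The panel's top edge runs from about (372,292) to (596,338), with fixed bins at (422,280) and (546,307). The empty place looks like the middle one. I'll check that with the numbers.

```bash
cat > b.py <<'E'
from h import *
np.set_printoptions(precision=3,suppress=True)
S,D,W=cal('scene'),cal('side'),cal('wrist')
for p in [(372,290),(596,338),(422,297),(546,327),(485,311)]: print(p,atz(S,p,.16))
print('bin',tri([(S,(310.7,276.9)),(D,(330.3,278.5))]),'lip',tri([(S,(313,286.2)),(D,(345.5,247.6))]),'tray',tri([(S,(225.5,278.4)),(D,(401.7,305.7))]))
s=manip.get_state();Rt=R.from_quat(np.roll(s['ee_rot'],-1)).as_matrix()
Rw,t=W[2][:3,:3],W[2][:3,3]
print('cam in tool',Rt.T@(-Rw.T@t-s['position']),'\n',Rt.T@Rw.T,'\ntool R\n',Rt,W[0])
E
python3 b.py
```

```text
(372, 290) [ 0.589 -0.01   0.16 ]
(596, 338) [0.629 0.377 0.16 ]
(422, 297) [0.589 0.078 0.16 ]
(546, 327) [0.619 0.292 0.16 ]
(485, 311) [0.601 0.188 0.16 ]
bin [ 0.47  -0.147  0.035] lip [ 0.535 -0.129  0.083] tray [ 0.511 -0.323  0.038]
cam in tool [ 0.066  0.    -0.135] 
 [[ 0.    -0.963 -0.268]
 [ 1.     0.001 -0.001]
 [ 0.001 -0.268  0.963]] 
tool R
 [[-0.954  0.299 -0.   ]
 [ 0.299  0.954 -0.   ]
 [ 0.    -0.    -1.   ]] [[377.302   0.    320.572]
 [  0.    377.302 233.788]
 [  0.      0.      1.   ]]
```

Request:
{"api": "servo_tool", "payload": {"increments": [[-3.2,-1.5,-0.8,0,0,-0.7,-1],[-3.2,-1.5,-0.8,0,0,-0.7,-1],[-3.2,-1.5,-0.8,0,0,-0.7,-1],[-3.2,-1.5,-0.8,0,0,-0.7,-1],[-3.2,-1.5,-0.8,0,0,-0.7,-1]]}}

```text
clock: 1.0
position: [0.3059, 0.4315, 0.2798]
ee_rot: [0.0, 0.121, 0.993, 0.0]
contact_force: [0.5, 1.4, 0.3]
width: 0.0852
gripper_force: 0.0
```

Request:
{"api": "servo_tool", "payload": {"increments": [[-3.2,-1.5,-0.8,0,0,-0.7,-1],[-3.2,-1.5,-0.8,0,0,-0.7,-1],[-3.2,-1.5,-0.8,0,0,-0.7,-1],[-3.2,-1.5,-0.8,0,0,-0.7,-1],[-3.2,-1.5,-0.8,0,0,-0.7,-1]]}}

```text
clock: 1.5
position: [0.446, 0.3236, 0.3198]
ee_rot: [0.0, 0.09, 0.996, 0.0]
contact_force: [-0.1, 0.7, -0.6]
width: 0.0854
gripper_force: 0.0
```

Request:
{"api": "servo_tool", "payload": {"increments": [[-2.5,-1.5,-0.8,0,0,-0.7,-1],[-2.5,-1.5,-0.8,0,0,-0.7,-1],[-2.5,-1.5,-0.8,0,0,-0.7,-1],[0,0,0,0,0,0,-1],[0,0,0,0,0,0,-1]]}}

```text
clock: 2.0
position: [0.5115, 0.2674, 0.3431]
ee_rot: [-0.0, 0.073, 0.997, 0.0]
contact_force: [0.1, -0.1, 0.7]
width: 0.0856
gripper_force: 0.0
```

```bash
cat > c.py <<'E'
from h import *
import sys
np.set_printoptions(precision=3,suppress=True)
C=cal('wrist');save('wrist',sys.argv[1])
s=manip.get_state();print(s['clock'],s['position'],np.array(s['ee_rot']),s['width'],s['contact_force'])
for l,z in (('bin_center',.04),('bin_lip',.08),('bin_lip',.16),('free_place',.16),('tray_center',.04)):
    for r in finder.tip_of(l,'wrist')[:4]: print(l,z,round(r['p'],2),np.array(r['at']),atz(C,r['at'],z))
E
python3 c.py w1.png
```

```text
2.05 [0.511 0.268 0.343] [-0.001  0.073  0.997  0.   ] 0.08494960175036075 [ 0.254  0.391 -0.278]
```

View pics/w1.png

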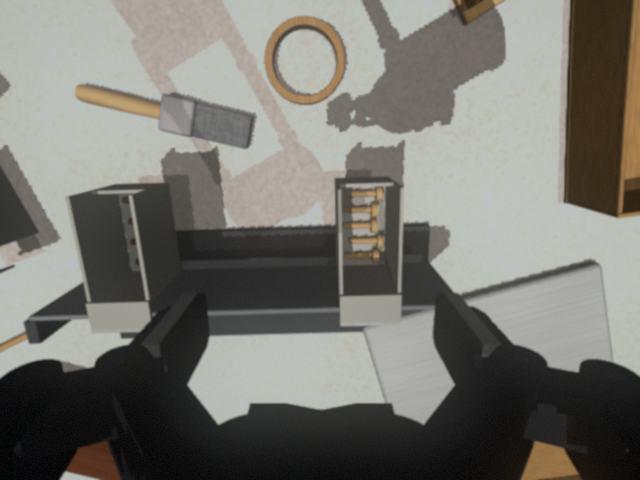

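The wrist view shows the two fixed bins with pale lips centred at about (120,316) and (371,310). The panel is empty between them.

```bash
cat > d.py <<'E'
from h import *
np.set_printoptions(precision=4,suppress=True)
im=cv2.imread('pics/w1.png');C=cal('wrist');S=cal('scene')
hsv=cv2.cvtColor(im,cv2.COLOR_BGR2HSV).astype(int);P=[]
for (x0,x1,y0,y1) in ((80,165,295,340),(330,410,285,332)):
    g=im[y0:y1,x0:x1].astype(int).mean(2); print(g[::5,::8].astype(int))
for a in [(88,304),(148,302),(152,327),(92,331),(341,296),(402,294),(401,323),(340,326)]: print(a,atz(C,a,.163))
l=atz(C,(120,316),.163);r=atz(C,(371,310),.163);print(l,r,np.linalg.norm(r-l),(l+r)/2,np.degrees(np.arctan2(-(r-l)[0],(r-l)[1])))
print(proj(S,[(l+r)/2,l,r]))
E
python3 d.py
```

```text
[[ 52 143  54  57  53  53  51  49  85  48  43]
 [ 53 143  60  55  57  56  56  60  67  44  40]
 [ 54 154 153 151 156 155 153 155 156  43  43]
 [ 54 148 152 152 153 153 154 155 154  46  40]
 [ 97 139 151 153 152 153 152 155 153  91  30]
 [178 173 152 151 152 152 154 153 154  35  37]
 [182 185 152 151 153 151 153 153 135  33  49]
 [182 187 161 163 157 160 159 161  32  43  50]
 [179 183 184 181 184 133  67  51  30  49  48]]
[[ 46  76  51  53  54  56  59  59  56  69]
 [ 47  71  53  57  55  58  57  59  60  68]
 [ 49  56  86  91  98 110 115 123 127  76]
 [ 51  60 157 156 156 154 156 154 153  78]
 [ 53  61 154 156 155 154 153 154 153  88]
 [116 115 154 154 156 155 154 153 151  99]
 [ 75  75 155 153 155 154 153 154 153  94]
 [ 75  75 157 154 155 154 153 152 153 156]
 [ 76  75 148 142 144 151 160 167 165 171]
 [ 76  77  80  83  94 171 169 171 170 171]]
(88, 304) [0.5668 0.0469 0.163 ]
(148, 302) [0.5727 0.1007 0.163 ]
(152, 327) [0.5978 0.0978 0.163 ]
(92, 331) [0.5937 0.0424 0.163 ]
(341, 296) [0.5921 0.275  0.163 ]
(402, 294) [0.5979 0.3299 0.163 ]
(401, 323) [0.6268 0.3264 0.163 ]
(340, 326) [0.6219 0.2702 0.163 ]
[0.5826 0.0719 0.163 ] [0.6098 0.3004 0.163 ] 0.23007497697114065 [0.5962 0.1862 0.163 ] -6.782908274494842
[[484.0339 307.4269]
 [418.7506 292.6495]
 [550.6646 322.3612]]
```

Request:
{"api": "servo_tool", "payload": {"increments": [[0.9,-4.1,0,0,0,-2.4,-1],[0.9,-4.1,0,0,0,-2.4,-1],[0.9,-4.1,0,0,0,-2.4,-1],[0.9,-4.1,0,0,0,-2.4,-1],[0.9,-4.1,0,0,0,-2.4,-1]]}}

```text
clock: 2.8
position: [0.4529, 0.0654, 0.3435]
ee_rot: [0.0, -0.034, 0.999, -0.0]
contact_force: [0.7, 0.1, -0.0]
width: 0.0851
gripper_force: 0.0
```

Request:
{"api": "servo_tool", "payload": {"increments": [[0.9,-4.1,0,0,0,-2.4,-1],[0.9,-4.1,0,0,0,-2.4,-1],[0.9,-4.1,0,0,0,-2.4,-1],[0.9,-4.1,0,0,0,-2.4,-1],[0.9,-4.1,0,0,0,-2.4,-1]]}}

```text
clock: 3.3
position: [0.4392, -0.1439, 0.3436]
ee_rot: [0.0, -0.138, 0.99, -0.0]
contact_force: [1.0, -1.3, -0.0]
width: 0.0859
gripper_force: 0.0
```

Request:
{"api": "servo_tool", "payload": {"increments": [[0,0,0,0,0,0,-1],[0,0,0,0,0,0,-1],[0,0,0,0,0,0,-1],[0,0,0,0,0,0,-1],[0,0,0,0,0,0,-1]]}}

```text
clock: 3.8
position: [0.4399, -0.1417, 0.3434]
ee_rot: [0.0, -0.138, 0.99, 0.0]
contact_force: [-0.5, -0.2, -0.3]
width: 0.0853
gripper_force: 0.0
```

```bash
python3 c.py w2.png
```

```text
3.85 [ 0.44  -0.142  0.343] [ 0.    -0.137  0.991  0.   ] 0.08559144646678252 [ 0.295 -0.42   0.84 ]
bin_center 0.04 0.84 [313.3 220.3] [ 0.48 -0.14  0.04]
bin_center 0.04 0.83 [344.5  64.8] [ 0.306 -0.154  0.04 ]
bin_center 0.04 0.28 [151.5 199.6] [ 0.507 -0.329  0.04 ]
bin_lip 0.08 0.63 [307.3 279.4] [ 0.538 -0.13   0.08 ]
bin_lip 0.08 0.56 [355.4 124.4] [ 0.362 -0.128  0.08 ]
bin_lip 0.16 0.63 [307.3 279.4] [ 0.506 -0.136  0.16 ]
bin_lip 0.16 0.56 [355.4 124.4] [ 0.365 -0.134  0.16 ]
tray_center 0.04 0.83 [153.3 198.2] [ 0.505 -0.328  0.04 ]
```

View pics/w2.png

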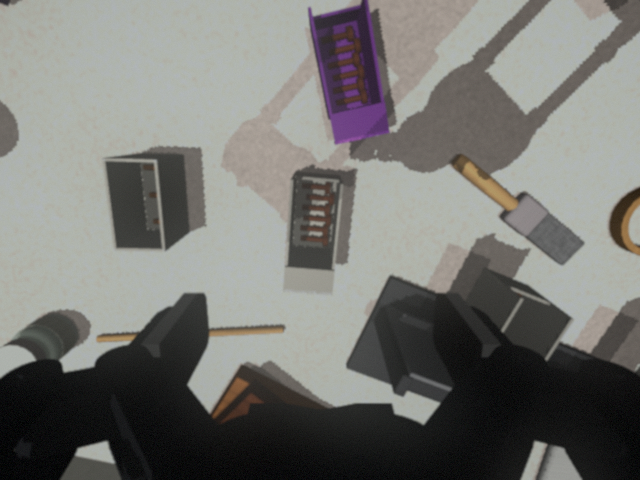

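The wrist view shows the grey bin in the middle, its lip patch cornered at about (287,267), (339,267), (333,293) and (283,291). The tray is at (150,205), and purple lookalikes are also in view.

```bash
cat > e.py <<'E'
from h import *
np.set_printoptions(precision=4,suppress=True)
im=cv2.imread('pics/w2.png');C=cal('wrist')
m=cv2.inRange(im,(135,135,135),(168,168,168)); m[:255]=0;m[305:]=0;m[:,:265]=0;m[:,355:]=0
m=cv2.morphologyEx(m,cv2.MORPH_OPEN,np.ones((3,3)))
n,lab,st,ce=cv2.connectedComponentsWithStats(m); k=1+np.argmax(st[1:,4]);print(st[k],ce[k])
c=cv2.boxPoints(cv2.minAreaRect(cv2.findContours((lab==k).astype('uint8'),0,1)[0][0]));print(c)
w=np.array([atz(C,tuple(p),.083) for p in c])
print(w)
h=np.array([atz(C,p,.083) for p in [(287,267),(339,267),(333,293),(283,291)]]);print(h)
for q in (w,h):
    print('ctr',q.mean(0),[ (round(np.linalg.norm(d),4),round(np.degrees(np.arctan2(d[1],d[0])),1)) for d in np.roll(q,-1,0)-q])
E
python3 e.py
```

```text
[ 283  268   51   26 1132] [308.1484 280.6855]
[[282.4069 290.1172]
 [284.3173 267.1931]
 [333.9724 271.3311]
 [332.0621 294.2552]]
[[ 0.5572 -0.1555  0.083 ]
 [ 0.5298 -0.1602  0.083 ]
 [ 0.5195 -0.1056  0.083 ]
 [ 0.5468 -0.0999  0.083 ]]
[[ 0.5288 -0.1574  0.083 ]
 [ 0.5131 -0.1017  0.083 ]
 [ 0.545  -0.0993  0.083 ]
 [ 0.558  -0.1546  0.083 ]]
ctr [ 0.5383 -0.1303  0.083 ] [(np.float64(0.0278), np.float64(-170.2)), (np.float64(0.0556), np.float64(100.7)), (np.float64(0.0279), np.float64(11.8)), (np.float64(0.0565), np.float64(-79.4))]
ctr [ 0.5362 -0.1282  0.083 ] [(np.float64(0.0579), np.float64(105.8)), (np.float64(0.032), np.float64(4.2)), (np.float64(0.0568), np.float64(-76.7)), (np.float64(0.0294), np.float64(-174.5))]
```

Request:
{"api": "servo_tool", "payload": {"increments": [[0,0,3,0,0,4.8,-1],[-1,-0.2,4,0,0,0,-1],[-1,-0.2,4,0,0,0,-1],[-1,-0.2,4,0,0,0,-1],[-0.8,-0.2,3,0,0,0,-1]]}}

```text
clock: 4.6
position: [0.4782, -0.1431, 0.161]
ee_rot: [-0.001, -0.095, 0.995, 0.001]
contact_force: [-0.4, 0.7, 0.5]
width: 0.0855
gripper_force: 0.0
```

Request:
{"api": "servo_tool", "payload": {"increments": [[0,0,2,0,0,0,-1],[0,0,0,0,0,0,-1],[0,0,0,0,0,0,-1],[0,0,0,0,0,0,-1],[0,0,0,0,0,0,-1]]}}

```text
clock: 5.1
position: [0.4795, -0.144, 0.1448]
ee_rot: [0.001, -0.095, 0.995, -0.001]
contact_force: [0.3, -0.2, 0.5]
width: 0.0854
gripper_force: 0.0
```

```bash
python3 c.py w3.png
```

```text
5.15 [ 0.479 -0.144  0.145] [ 0.001 -0.095  0.995 -0.001] 0.0851546786723252 [0.126 0.122 0.562]
bin_center 0.04 0.79 [325.5 233. ] [ 0.479 -0.142  0.04 ]
bin_lip 0.08 0.79 [410.1  26.9] [ 0.361 -0.124  0.08 ]
bin_lip 0.08 0.59 [329.3 349.7] [ 0.539 -0.128  0.08 ]
bin_lip 0.16 0.79 [410.1  26.9] [ 0.382 -0.137  0.16 ]
bin_lip 0.16 0.59 [329.3 349.7] [ 0.489 -0.14   0.16 ]
tray_center 0.04 0.63 [ 34.6 220.6] [ 0.506 -0.328  0.04 ]
```

View pics/w3.png

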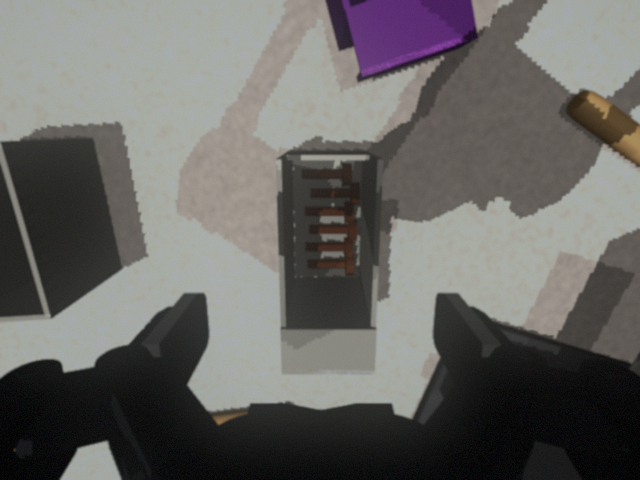

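The wrist view shows the bin square to the gripper, with its lip centred at about (328,350), roughly 3–4 mm off towards the right finger. I'll shift 0.3 cm and go down.

Request:
{"api": "servo_tool", "payload": {"increments": [[0,0.3,3,0,0,0,-1],[0,0,3,0,0,0,-1],[0,0,2.5,0,0,0,-1],[0,0,1.1,0,0,0,-1],[0,0,0,0,0,0,-1]]}}

```text
clock: 5.9
position: [0.4771, -0.1402, 0.0461]
ee_rot: [-0.001, -0.095, 0.995, 0.001]
contact_force: [0.3, -0.1, 0.0]
width: 0.0853
gripper_force: 0.0
```

Request:
{"api": "servo_tool", "payload": {"increments": [[0,0,0,0,0,0,-1],[0,0,0,0,0,0,0],[0,0,0,0,0,0,0.6],[0,0,0,0,0,0,1],[0,0,0,0,0,0,1]], "squeeze": 40}}

```text
clock: 6.4
position: [0.479, -0.1408, 0.0485]
ee_rot: [0.001, -0.095, 0.995, -0.0]
contact_force: [-0.1, 1.0, 6.1]
width: 0.0555
gripper_force: 43.7
```

Request:
{"api": "servo_tool", "payload": {"increments": [[0,0,0,0,0,0,1],[0,0,0,0,0,0,1],[0,0,0,0,0,0,1],[0,0,0,0,0,0,1],[0,0,0,0,0,0,1]]}}

```text
clock: 6.9
position: [0.4789, -0.1408, 0.0485]
ee_rot: [0.001, -0.095, 0.995, -0.0]
contact_force: [0.1, -0.4, 6.8]
width: 0.0556
gripper_force: 43.7
```

Request:
{"api": "servo_tool", "payload": {"increments": [[0,0,-1.5,0,0,0,1],[0,0,-3,0,0,0,1],[0,0,-4,0,0,0,1],[0,0,-4,0,0,0,1],[0,0,-4,0,0,0,1]]}}

```text
clock: 7.4
position: [0.4774, -0.1403, 0.2136]
ee_rot: [-0.0, -0.095, 0.995, 0.0]
contact_force: [0.9, -0.4, -3.0]
width: 0.0558
gripper_force: 43.3
```

Request:
{"api": "servo_tool", "payload": {"increments": [[0,0,-1.5,0,0,0,1],[0,0,0,0,0,0,1],[0,0,0,0,0,0,1],[0,0,0,0,0,0,1],[0,0,0,0,0,0,1]]}}

```text
clock: 7.9
position: [0.4772, -0.1402, 0.2255]
ee_rot: [-0.002, -0.095, 0.995, 0.001]
contact_force: [0.2, -0.4, -1.4]
width: 0.0556
gripper_force: 43.6
```

```bash
python3 c.py w4.png
```

```text
7.95 [ 0.477 -0.14   0.226] [-0.001 -0.095  0.995  0.001] 0.05552125476882883 [ 0.471 -0.134 -1.72 ]
bin_center 0.04 0.76 [319.  293.6] [ 0.555 -0.127  0.04 ]
bin_lip 0.08 0.73 [374.5  60.4] [ 0.361 -0.126  0.08 ]
bin_lip 0.16 0.73 [374.5  60.4] [ 0.375 -0.134  0.16 ]
tray_center 0.04 0.73 [ 94.5 201.3] [ 0.507 -0.331  0.04 ]
```

View pics/w4.png

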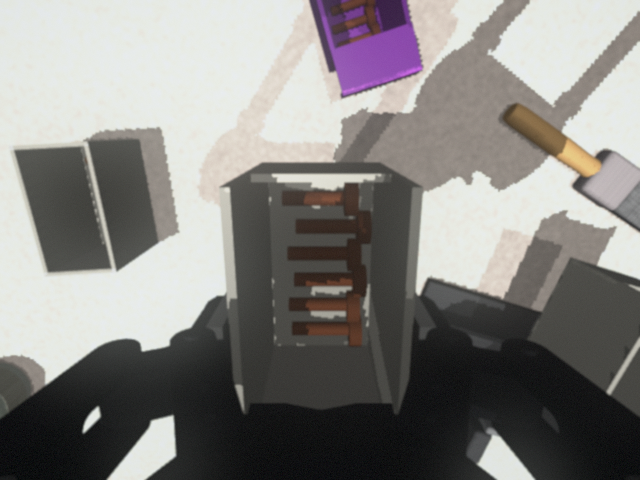

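```bash
cat > g.py <<'E'
from h import *
np.set_printoptions(precision=1,suppress=True)
C=cal('wrist');s=manip.get_state();p=np.array(s['position']);Rt=R.from_quat(np.roll(s['ee_rot'],-1)).as_matrix()
P=np.array([(x,y,z) for x,y,z in [(-50,-28,40),(-50,28,40),(-50,-28,8),(-50,28,8)]])/1000
for tilt in (-5,0,5):
    Q=P@R.from_euler('y',tilt,degrees=True).as_matrix().T
    Q=np.c_[-Q[:,0],Q[:,1],-Q[:,2]+.0085]
    print(tilt,proj(C,p+Q@Rt.T).ravel())
E
python3 g.py
```

```text
-5 [223.9 176.7 421.1 176.8 245.9 173.8 398.4 173.8]
0 [220.7 190.7 424.5 190.8 243.7 176.6 400.7 176.7]
5 [217.6 206.9 427.6 207.  241.3 180.7 403.1 180.8]
```

Request:
{"api": "servo_tool", "payload": {"increments": [[-0.3,1.5,0,0,0,0.9,1],[-0.7,3.3,0,0,0,1.8,1],[-0.7,3.3,0,0,0,1.8,1],[-0.7,3.3,0,0,0,1.8,1],[-0.7,3.3,0,0,0,1.8,1]]}}

```text
clock: 8.7
position: [0.4891, 0.0103, 0.2274]
ee_rot: [0.0, -0.024, 1.0, 0.0]
contact_force: [0.6, 0.5, -1.5]
width: 0.0556
gripper_force: 43.6
```

Request:
{"api": "servo_tool", "payload": {"increments": [[-0.7,3.3,0,0,0,1.8,1],[-0.7,3.3,0,0,0,1.8,1],[-0.7,3.3,0,0,0,1.8,1],[-0.7,3.3,0,0,0,1.8,1],[-0.6,3.2,0,0,0,1.8,1]]}}

```text
clock: 9.2
position: [0.5256, 0.1741, 0.2273]
ee_rot: [0.0, 0.055, 0.999, 0.0]
contact_force: [1.5, -0.2, -1.8]
width: 0.0556
gripper_force: 43.6
```

Request:
{"api": "servo_tool", "payload": {"increments": [[-0.3,1.7,0,0,0,0.6,1],[0,0,0,0,0,0,1],[0,0,0,0,0,0,1],[0,0,0,0,0,0,1],[0,0,0,0,0,0,1]]}}

```text
clock: 9.7
position: [0.53, 0.188, 0.2274]
ee_rot: [-0.0, 0.06, 0.998, -0.0]
contact_force: [-0.5, 0.7, -2.1]
width: 0.0556
gripper_force: 43.6
```

```bash
cat > f.py <<'E'
from h import *
import sys
np.set_printoptions(precision=3,suppress=True)
t=sys.argv[1]
a=save('scene',f'x.png')[180:400,330:630];b=save('side',f'y.png')[100:300,180:400]
a=cv2.resize(a,(600,440));b=cv2.resize(b,(0,0),fx=2.2,fy=2.2)
cv2.imwrite(f'pics/{t}a.png',a[:,:,::-1]);cv2.imwrite(f'pics/{t}b.png',b[:,:,::-1])
s=manip.get_state();print(s['clock'],np.array(s['position']),np.array(s['ee_rot']))
S,D=cal('scene'),cal('side')
f=lambda l,n:[(round(r['p'],2),np.array(r['at'])) for r in finder.tip_of(l,n)[:6]]
for l in ('bin_center','bin_lip','free_place'): print(l,f(l,'scene'),f(l,'side'))
E
python3 f.py h
```

```text
9.8 [0.53  0.188 0.227] [ 0.     0.06   0.998 -0.   ]
bin_center [(0.79, array([170.8, 199.2])), (0.78, array([321.2, 221.6])), (0.71, array([490.8, 255.5]))] [(0.7, array([257.8, 156.2])), (0.63, array([420.5, 424.5])), (0.58, array([273.8, 307.5]))]
bin_lip [(0.94, array([329.5, 227.4])), (0.81, array([495.9, 266.1])), (0.64, array([183.2, 171.7]))] [(0.97, array([276.7, 134.7])), (0.94, array([282.6, 279.5])), (0.65, array([396.3, 423.5])), (0.53, array([255.7, 155.3]))]
free_place [] []
```

View pics/hb.png

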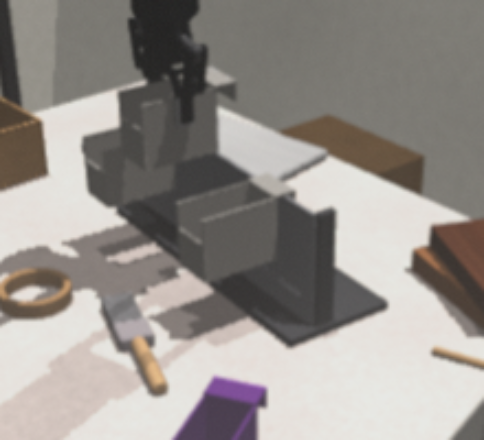

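The side view shows the bin held upright in the gripper above the middle gap, with its lip at full-image pixel (277,135), between the two fixed bins.

```bash
python3 -c "
from h import *
S,D=cal('scene'),cal('side')
print(tri([(S,(495.9,266.1)),(D,(276.7,134.7))]),atz(S,(495.9,266.1),.259),atz(D,(276.7,134.7),.259))
print(tri([(S,(490.8,255.5)),(D,(257.8,156.2))]))
# predicted patch of fixed-bin lip vs side picture, lip-top corners of the right neighbour (near) bin
print(proj(D,[[.5826,.0719,.163],[.6098,.3004,.163],[.5945,.186,.16]]),proj(S,[[.5826,.0719,.163],[.6098,.3004,.163]]))"
```

```text
[0.58939449 0.18385146 0.25959558] [0.58741334 0.1851012  0.259     ] [0.5896124  0.18251782 0.259     ]
[0.52553511 0.18616608 0.21762441]
[[303.12079099 182.85206628]
 [256.83415606 154.08106422]
 [278.24953047 168.85548906]] [[418.73549305 292.64155204]
 [550.67005249 322.36769504]]
```

View pics/ha.png

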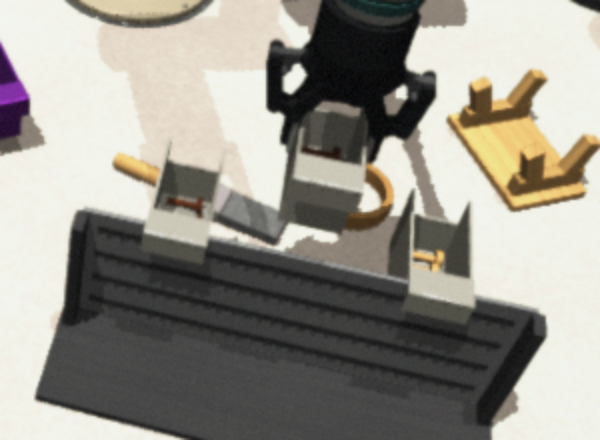

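The scene view shows the held bin above the empty middle place. The measured lip is at (0.589,0.184,0.259), so I'll correct by about 4 mm in x and y and start lowering.

Request:
{"api": "servo_tool", "payload": {"increments": [[-0.4,0.4,0,0,0,0,1],[0,0,1.5,0,0,0,1],[0,0,2,0,0,0,1],[0,0,2,0,0,0,1],[0,0,0.5,0,0,0,1]]}}

```text
clock: 10.6
position: [0.5335, 0.1925, 0.1651]
ee_rot: [-0.002, 0.059, 0.998, -0.001]
contact_force: [-0.4, 0.1, -2.0]
width: 0.0557
gripper_force: 43.5
```

Request:
{"api": "servo_tool", "payload": {"increments": [[0,0,0,0,0,0,1],[0,0,0,0,0,0,1],[0,0,0,0,0,0,1],[0,0,0,0,0,0,1],[0,0,0,0,0,0,1]]}}

```text
clock: 11.1
position: [0.535, 0.1927, 0.168]
ee_rot: [0.001, 0.059, 0.998, 0.0]
contact_force: [-0.6, 0.3, -1.8]
width: 0.0551
gripper_force: 43.5
```

```bash
python3 f.py i
```

```text
11.2 [0.535 0.193 0.168] [0.    0.059 0.998 0.   ]
bin_center [(0.9, array([485.1, 284.3])), (0.81, array([320. , 220.2])), (0.79, array([170.7, 201.6]))] [(0.7, array([260.1, 177. ])), (0.59, array([272.7, 309.6]))]
bin_lip [(0.98, array([184.4, 170.2])), (0.79, array([491.8, 291. ])), (0.65, array([331.4, 228.7]))] [(0.96, array([284.5, 276.6])), (0.66, array([277.1, 156.4]))]
free_place [] []
```

View pics/ib.png

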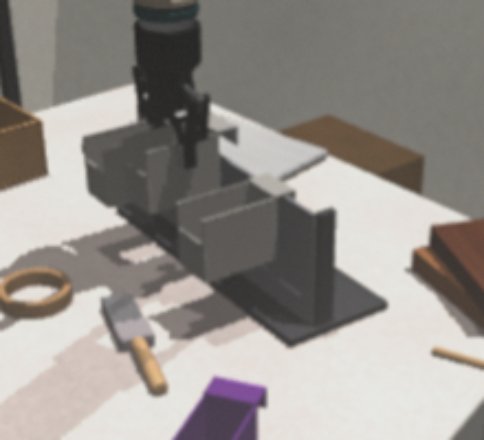

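The bin hangs level in the gripper about 4 cm above its seat, with the lip behind the panel edge. I'll lower it in two stages and watch the force.

Request:
{"api": "servo_tool", "payload": {"increments": [[0,0,1,0,0,0,1],[0,0,1,0,0,0,1],[0,0,0.8,0,0,0,1],[0,0,0,0,0,0,1],[0,0,0,0,0,0,1]]}}

```text
clock: 12.0
position: [0.5345, 0.1925, 0.1388]
ee_rot: [-0.0, 0.059, 0.998, -0.0]
contact_force: [0.1, -0.0, -2.5]
width: 0.0555
gripper_force: 43.5
```

```bash
python3 -c "
from h import *
S,D=cal('scene'),cal('side')
print(tri([(S,(491.8,291)),(D,(277.1,156.4))]))"; python3 f.py j
```

```text
[0.59096787 0.18919907 0.19836014]
12.1 [0.535 0.193 0.14 ] [0.    0.059 0.998 0.   ]
bin_center [(0.9, array([320. , 221.7])), (0.7, array([481.6, 292.3])), (0.57, array([168.8, 198.9]))] [(0.96, array([274.1, 310. ])), (0.61, array([422. , 426.9])), (0.57, array([260.9, 182.8]))]
bin_lip [(0.98, array([183.4, 174.3])), (0.74, array([329.1, 226.8])), (0.71, array([489. , 302.2]))] [(0.93, array([285.2, 277.4])), (0.69, array([394.6, 422.5])), (0.59, array([277.1, 166.5]))]
free_place [] []
```

Request:
{"api": "servo_tool", "payload": {"increments": [[0,0,0.5,0,0,0,1],[0,0,0.4,0,0,0,1],[0,0,0.2,0,0,0,1],[0,0,0,0,0,0,1],[0,0,0,0,0,0,1]]}}

```text
clock: 12.9
position: [0.5346, 0.1925, 0.1283]
ee_rot: [-0.0, 0.059, 0.998, -0.0]
contact_force: [-1.4, -0.3, -0.7]
width: 0.0557
gripper_force: 43.9
```

Request:
{"api": "servo_tool", "payload": {"increments": [[0,0,0.15,0,0,0,1],[0,0,0,0,0,0,1],[0,0,0,0,0,0,1],[0,0,0,0,0,0,1],[0,0,0,0,0,0,1]]}}

```text
clock: 13.4
position: [0.5349, 0.1925, 0.1273]
ee_rot: [0.0, 0.059, 0.998, 0.0]
contact_force: [-3.0, -0.9, 4.2]
width: 0.0556
gripper_force: 44.4
```

```bash
python3 f.py k
```

```text
13.5 [0.535 0.193 0.127] [0.    0.059 0.998 0.   ]
bin_center [(0.96, array([477.8, 296.2])), (0.85, array([320. , 220.2])), (0.69, array([167.5, 199.4]))] [(0.97, array([421.6, 425.6])), (0.73, array([274.9, 309.8])), (0.56, array([257.8, 191.7])), (0.52, array([403.8, 305.3]))]
bin_lip [(0.9, array([333.9, 226.1])), (0.84, array([178.3, 172. ])), (0.58, array([486.7, 307. ]))] [(0.89, array([393.4, 422.6])), (0.75, array([286.4, 280. ])), (0.72, array([278.6, 172.5]))]
free_place [] []
```

View pics/ka.png

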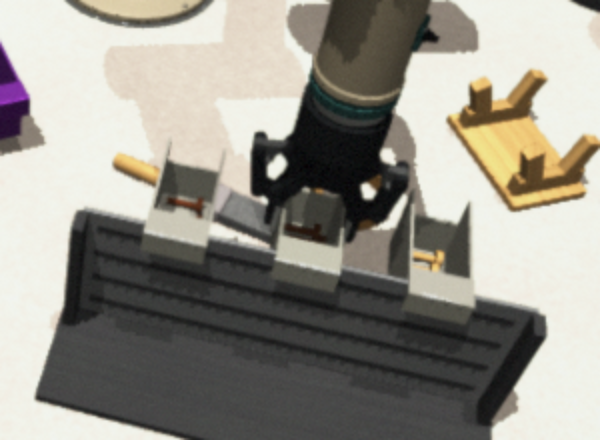

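The scene view shows the bin's flange over the panel's back at crop (310,272), in line with and level with its neighbours, and the contact force has risen by about 6 N. It's seated, so I'll release it and then retreat.

Request:
{"api": "servo_tool", "payload": {"increments": [[0,0,0,0,0,0,0.3],[0,0,0,0,0,0,0],[0,0,0,0,0,0,-0.5],[0,0,0,0,0,0,-1],[0,0,0,0,0,0,-1]], "squeeze": 20}}

```text
clock: 14.3
position: [0.5348, 0.1926, 0.1264]
ee_rot: [-0.0, 0.059, 0.998, 0.0]
contact_force: [-0.5, 0.3, 0.5]
width: 0.0854
gripper_force: 0.0
```

Request:
{"api": "servo_tool", "payload": {"increments": [[0,0,0,0,0,0,-1],[0,0,0,0,0,0,-1],[0,0,0,0,0,0,-1],[0,0,0,0,0,0,-1],[0,0,0,0,0,0,-1]]}}

```text
clock: 14.8
position: [0.5347, 0.1926, 0.1268]
ee_rot: [0.0, 0.059, 0.998, 0.0]
contact_force: [0.2, 0.3, -0.5]
width: 0.085
gripper_force: 0.0
```

Request:
{"api": "servo_tool", "payload": {"increments": [[0,0,-1,0,0,0,-1],[0,0,-2,0,0,0,-1],[0,0,-3,0,0,0,-1],[0,0,-4,0,0,0,-1],[0,0,-4,0,0,0,-1]]}}

```text
clock: 15.3
position: [0.5344, 0.1925, 0.2688]
ee_rot: [0.0, 0.059, 0.998, 0.0]
contact_force: [1.0, -1.1, 0.1]
width: 0.085
gripper_force: 0.0
```

Request:
{"api": "servo_tool", "payload": {"increments": [[2,0,-3,0,0,0,-1],[2,0,-2,0,0,0,-1],[0,0,0,0,0,0,-1],[0,0,0,0,0,0,-1],[0,0,0,0,0,0,-1]]}}

```text
clock: 15.8
position: [0.495, 0.1971, 0.3158]
ee_rot: [-0.001, 0.059, 0.998, -0.0]
contact_force: [0.9, -0.5, -0.4]
width: 0.0853
gripper_force: 0.0
```

```bash
python3 c.py w5.png; python3 f.py l
```

```text
15.85 [0.495 0.197 0.315] [-0.001  0.06   0.998 -0.   ] 0.08525254837639223 [ 0.068 -0.318 -0.471]
bin_center 0.04 0.62 [320.1 249.1] [0.56  0.188 0.04 ]
bin_lip 0.08 0.58 [321.2 325.4] [0.634 0.181 0.08 ]
bin_lip 0.16 0.58 [321.2 325.4] [0.59  0.186 0.16 ]
16.2 [0.495 0.197 0.316] [-0.     0.059  0.998 -0.   ]
bin_center [(0.98, array([169.5, 202.3])), (0.91, array([322. , 219.6])), (0.88, array([478.3, 300.6])), (0.63, array([486. , 305.2]))] [(0.84, array([272.6, 310.3])), (0.81, array([260. , 196.3])), (0.7, array([420. , 428.1]))]
bin_lip [(0.8, array([332. , 228.9])), (0.76, array([184.4, 174.2])), (0.58, array([482.7, 305.2]))] [(0.85, array([275.1, 171.8])), (0.8, array([284.4, 277.7])), (0.59, array([392. , 424.4]))]
free_place [] []
```

View pics/w5.png

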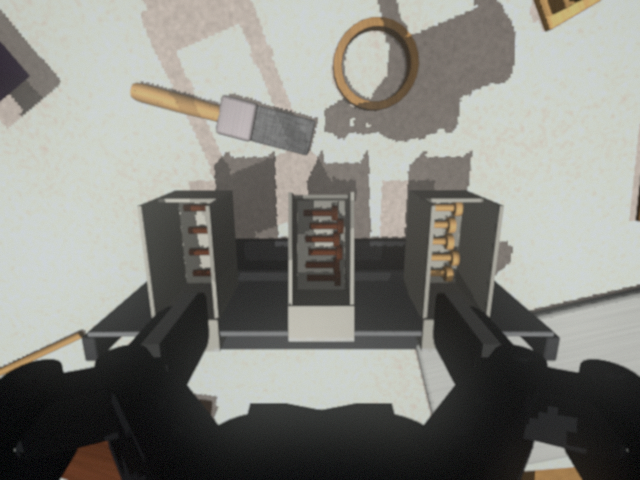

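The bin hangs released in the middle place, square to the panel. Its lip is centred at (321,323), in line with its neighbours and measured at (0.590,0.186) against a target of (0.595,0.186). The pegs are still inside.

```bash
python3 -c "
from rig import manip
print(manip.sign_off())"
```

```text
the job is handed in; nothing more can be done
None
```

The grey lipped bin now hangs upright, square and released in the empty middle place, about 5 mm from the target point across the edge, with its pegs still inside; the tray was left where it stood, and the job is handed in (no verdict was returned).

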